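Test the bench residual-current breaker and log it with the code reader

ROBOT

A 7-joint arm with a two-finger parallel gripper is mounted at the origin on the work surface. World frame = base frame: x ahead of the robot, y to its left, z up, the work surface at z = 0. Lengths are in m, angles in rad, forces in N, time in s.
With the tool pointing down it reaches from about 0.35 to 0.9 m from the base axis. Payload 8.1 kg.
Tool frame: the origin (TCP) lies midway between the tips of the shut fingers; the grasp point (between the pads) lies arm.grasp_offset behind it (arm.grasp_offset is the distance from the TCP to the grasp point, in m); z points along the fingers, y is the line along which they close (so a half turn about z gives the same grasp; the last joint's range is limited). The gripper opens to 92 mm and grips with 3 to 60 N. Pads are 19 mm wide; open, the fingers measure 130 mm over their backs; the gripper's body (75 mm by 190 mm) begins 47 mm behind the grasp point.
Start: joints at [1.155, 0.434, 0.025, 1.573, -0.012, 1.134, -0.075], TCP at [0.192, -0.595, 0.227] pointing down, gripper open.
Joint ranges: [-2.62, 2.62], [-0.44, 2.09], [-1.27, 1.32], [0.08, 2.57], [-1.32, 4.46], [0.12, 2], [-2.74, 2.74]. Speed limits (rad/s): [2.22, 2.22, 3.01, 3.01, 3.14, 3.14, 3.14].

INTERFACE

Orientations are given as a rotation vector (axis times angle).
In Python, from cell import observe, imaging, arm gives the robot as it stands.
- The arm moves only by the tool apply_moves, never from a script. Its argument "commands" is a list of rows, each a list of 5 numbers: the opening in per cent of the stroke, from 0 (shut) to 100 (fully open), then the shift along the world's x, y, z in units of 0.06 m (1.0 is 0.06 m), then the turn about the world's z in units of 0.5 rad (1.0 is 0.5 rad). A call has 1 to 12 rows; each row shifts and turns the commanded pose from where the row before left it; what a row does not reach is not made up. A row lasts 1/8 s, in which the tool goes at most 62.5 mm and 10.7 degrees, less where a joint would pass 70% of its speed; a pose out of reach is approached as far as the arm can. A call with a number of a shift or a turn outside -1 to 1 is refused whole. A call with a gripper value outside its range is refused whole. The fingers move at their own pace and stop on an object; "newtons" is the grip in N (left out, the last holds). Time passes only in rows, so rows that do not move let the fingers close. It gives the time, the measured TCP pose, the force, the opening and the grip force at its end, in the units of the state.
- observe(): the state, without advancing time (a new reading comes with each control period).
- imaging.get_image(name): name is "side" or "top"; returns (picture, depth): 400x640x3 uint8, red, green, blue; 400x640 float32, m along the optical axis (not along the pixel's ray), 0 where there is no reading.
- imaging.camera_params(name): a dict with "camera_matrix" (3x3 intrinsics, pixels), "dist" ([k1, k2, p1, p2, k3] as OpenCV has them; the pictures are not rectified), "origin" and "rotation" of the camera in the world. Camera axes: x right, y up, looking along -z (the intrinsics and any distortion apply to the point x, -y, -z); pixel columns grow to the right and rows downward; lengths in m; the calibration is good to about 2 mm. A picture is of the moment at which its call begins. camera_params takes no time and is no camera call.
- arm.sign_off(): hands the job in; it is judged then, once.
The state is a dict: "clock": time; "joints": joint angles; "dq": joint speeds; "joint_efforts": joint torques, N m; "position": TCP position; "ee_rot": TCP orientation; "force": force on the tool from outside, world axes, zero at the start; "ft_torque": the same for the moment, N m; "width": opening from 0.0 (shut) to 1.0 (fully open); "gripper_force": force on a finger pad.
Only numpy, scipy, OpenCV 4.12 (cv2) and the standard library are available. Lean on these libraries where they do the work, as an engineer would, in place of code of your own. Each camera call takes 0.05 s, during which the arm holds its last target. There are 200 camera calls.

TASK

Test the residual-current breaker on the orange supply console: press its yellow test button home so that the blue lever drops, then let go of the button and lift the lever back fully up. To log the test, take the code reader from its dock, hold it still for about a second with its nose pointing squarely down at the square coded tag on the console from roughly 8 cm away (it reads by itself), and stand it back in its dock, nose down. The lever must be dropped by the button and not by hand, the three black breaker toggles beside it must stay on, and everything else on the bench must stay where it is.

Things in the scene. Friction and masses are not known exactly. Their poses are not given: they have to be found in the camera images.
- console: Orange steel desk console, fixed, 190 deep (x) by 260 wide (y) mm, 70 high at the front edge (-x), 121 at the back; light grey cover sloping 15 degrees, rising to +x. Origin: centre of underside, z up. Across mid-cover a row of white devices, 45 mm along the slope, stands 8 mm out: residual-current breaker (72 wide, at the +y end), then three breakers (18 wide each) to its -y.
- button_top (a point): Centre of the top of the yellow square test button, 12 x 12 mm, on the left part (+y) of the residual-current breaker. It stands 6 mm out of the breaker's face and has 5 mm of travel. Axes as lever_pivot: z points squarely out of the sloping cover, so the button is pressed along -z.
- test_button (a joint): Travel of the test button, m: 0 released, 0.005 fully in. Spring return; pressing takes up to about 5 N. It trips the lever at about 0.003; while it is held in, the lever cannot be lifted home.
- rcd_lever (a joint): Angle of the blue lever, rad: 0 fully up (on), 1.1 dropped (tripped). Its dead centre lies at about 0.55: it falls to whichever end is nearer and stays there; lifting it takes about 1 N.
- lever_pivot (a point): On the lever's hinge axis, middle of its width, 6 mm below the breaker's face. Axes: x up the slope of the cover, y along the row to the left, z squarely out of the cover. The lever leans 0.55 rad to +x when up, 0.55 rad to -x when dropped. The button's centre lies 30 mm to +y of this point; the nearest black toggle begins 32 mm to -y.
- toggle: Blue lever handle, 30 mm wide (y), 6 mm thick at its rounded tip and 9 mm at the root, tip edge 26 mm from the hinge. Origin: lever_pivot; its axes equal those of lever_pivot while the lever is up and turn with it. It is lifted by pushing its lower (-x) side up the slope.
- lever_tip (a point): Middle of the tip edge of the blue lever: 16 mm out from the breaker's face and 14 mm up (on) or down (dropped) the slope from the hinge.
- mcb1 (a joint): Black toggle of the breaker next to the residual-current breaker, 9 mm wide, tip 21 mm from its hinge: 0 on (up the slope), 1.4 off. Must stay on.
- mcb2 (a joint): Black toggle of the middle breaker, as mcb1.
- mcb3 (a joint): Black toggle of the outer right breaker, as mcb1.
- tag (a point): Centre of the white square tag with a black code pattern, 26 x 26 mm, flat on the right part (-y) of the sloping cover. z points squarely out of the cover, x up the slope.
- reader: Code reader, 130 mm tall, about 0.18 kg, loose, standing nose down in its dock. Origin: centre of its flat nose (underside), z up along the reader; it looks out of the nose along -z. Grey head 46 (x) by 58 (y) mm up to 30 mm, tapering to 40 mm; above it a black body 34 (x) by 46 (y) mm, with an orange trigger on its -x side.
- dock_seat (a point): Centre of the dock's floor, 4 mm above the table; z up. The fixed dock, 78 (x) by 90 (y) mm, has a recess 58 (x) by 70 (y) mm with a 10 mm high rim; the reader's head stands in it with 6 mm of play each side, either way round.
- holder_a: Loose clear movement holder, 48 mm across and 25 mm tall, standing among the fixed ones on the grey movement tray (150 x 108 mm) beside the console. Origin: centre of its underside. Leave alone.
- holder_b: A second loose movement holder like holder_a on the same tray. Leave alone.
- glass_dome: Glass dust cover with a knob, 76 mm across, 50 mm tall, behind of the console. Origin: centre of its underside. Leave alone.
- loupe: Black eye loupe, 38 mm across, 30 mm tall, in front of the console. Origin: centre of its underside. Leave alone.
- screwdriver: Small screwdriver with a brass handle, 110 mm long, lying in front of the console. Origin: under its middle. Leave alone.
There are look-alikes about, which are no part of the job. Of the things like the part that bears dock_seat, leave any that is purple or turquoise; of the rest the larger one is meant.

How it is judged:
On the way, in this order (a step that is already met when the one before it is completed fails the run):
1. the test button is pressed in and the lever has dropped (value of joint test_button above 0.0015 m and value of joint rcd_lever above 0.9 rad), for 0.04 s.
2. the button is released and the lever is back fully up (value of joint test_button below 0.001 m and value of joint rcd_lever below 0.12 rad), for 0.2 s.
3. the reader is held still with the tag before its nose: tag centre within 15 mm of its axis both ways, 50 to 120 mm away, reader within 0.5 rad of square to the tag (x of tag in the frame of reader between -0.015 and 0.015 m and y of tag in the frame of reader between -0.015 and 0.015 m and z of tag in the frame of reader between -0.12 and -0.05 m and angle between the z axis of reader and the z axis of tag, either way round below 0.5 rad and linear speed of reader below 0.03 m/s), for 0.7 s.
At the end, for the whole second after the job is handed in: The blue lever is fully up (within 0.12 rad), the test button released (within 1 mm), all three black toggles on (within 0.3 rad), and the reader stands at rest and upright (within 0.1 rad) on the floor of its dock (nose within 4 mm of the floor, centre within 12 mm) (all of step 2 and value of joint each of mcb1, mcb2, mcb3 below 0.3 rad and horizontal distance between reader and dock_seat below 0.012 m and z of reader in the frame of dock_seat between -0.003 and 0.004 m and angle between reader's own z axis and vertical below 0.1 rad and linear speed of reader below 0.02 m/s); the robot touches nothing.
It fails at once if the lever is pushed down by hand instead of by the test button (value of joint test_button below 0.001 m and value of joint rcd_lever between 0.2 and 0.48 rad and velocity of joint rcd_lever above 0.1 rad/s and contact force between toggle and anything else above 0.3 N).
It fails at once if a black breaker toggle is switched off (value of joint any of mcb1, mcb2, mcb3 above 0.5 rad).
It fails at once if a movement holder, the glass dome, the loupe or the screwdriver is moved more than 20 mm (distance of any of holder_a, holder_b, glass_dome, loupe, screwdriver from where it was at the start of the episode above 0.02 m).
It also fails if it takes over 61 s, if anything falls off the work surface, if the arm or the gripper's body presses on something with over 40 N, if the wrist force passes 120 N, or if a joint passes its speed limit or range.

## Working session

There is one attempt and no reset: what is moved stays moved. The work goes in short steps, Python scripts to look and compute and a tool call to move; the robot and the scene stay as the last step left them, time stands still between calls to the robot, and variables do not carry over. Pictures are saved under pics/ and viewed, at most 10 in all, crops included, and the job is handed in when it is done.

Besides the shell and the picture viewer there is one more tool, called after "Request:" as name([rows], argument=value, ...), one row to a line, values as JSON. apply_moves: Moves the arm, as the interface text tells. Its arguments: {"type":"object","properties":{"commands":{"type":"array"},"newtons":{"type":"number"}},"required":["commands"]}

```bash
mkdir -p pics; ls
python3 - <<'E'
from cell import observe, imaging, arm
import cv2,numpy as np
for n in("top","side"):
    p,d=imaging.get_image(n); cv2.imwrite(f"pics/{n}0.png",p[:,:,::-1]); np.savez(f"{n}0.npz",p=p,d=d)
    c=imaging.camera_params(n); print(n,{k:np.round(v,4).tolist() for k,v in c.items()})
s=observe();print(s,arm.grasp_offset)
E
```

```text
pics
top {'camera_matrix': [[409.3001, 0.0, 327.4539], [0.0, 409.3001, 199.8776], [0.0, 0.0, 1.0]], 'dist': [-0.0244, 0.0, 0.0, 0.0, 0.0], 'origin': [0.4689, 0.0238, 1.1808], 'rotation': [0.0811, -0.0344, -1.5616]}
side {'camera_matrix': [[458.1318, 0.0, 323.1737], [0.0, 458.1318, 205.2529], [0.0, 0.0, 1.0]], 'dist': [-0.0967, 0.0, 0.0, 0.0, 0.0], 'origin': [-0.015, -0.8755, 0.839], 'rotation': [0.9438, -0.2743, -0.4709]}
{'clock': 0.1, 'joints': array([ 1.15541333,  0.43512243,  0.02501459,  1.57398644, -0.01162644,
        1.13397934, -0.07509449]), 'dq': array([ 3.02465450e-04, -1.31724428e-04, -5.90471637e-05, -3.44453334e-03,
       -9.41707560e-04, -8.28099876e-04,  2.49112782e-04]), 'joint_efforts': array([ 4.41107477e-03, -6.69120669e+01,  9.88976620e-01, -3.15140712e+01,
       -6.04483089e-02,  3.75264406e-02,  5.99539226e-05]), 'position': array([ 0.19211872, -0.59427766,  0.2260507 ]), 'ee_rot': array([-3.10198481e+00, -4.88940081e-01,  5.09427990e-04]), 'force': array([-0.36938636, -0.49262675,  0.13542758]), 'ft_torque': array([0.04421109, 0.00150578, 0.04073826]), 'gripper_force': 0.0, 'width': 1.0005193082032167} 0.0188
```

View pics/top0.png

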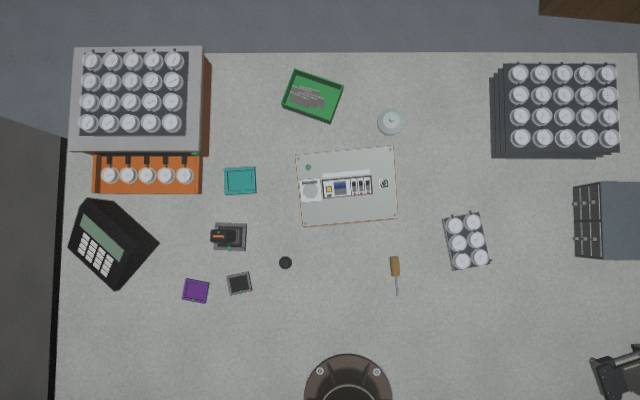

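View pics/side0.png

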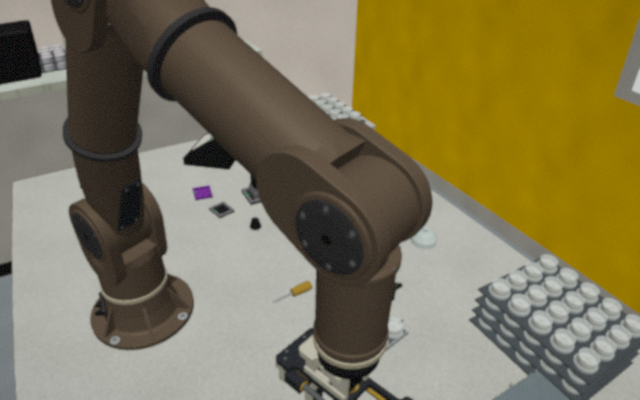

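Top view: the console is centred near (346,186), with the button near (329,188), the lever at (341,187), the toggles at (353–369,185) and the tag at (384,184). The reader stands in the grey dock at (229,236), and a smaller grey look-alike is at (239,283). In the side view the arm hides the console.

```bash
cat > h.py <<'E'
import cv2,numpy as np
from scipy.spatial.transform import Rotation as R
from cell import observe, imaging, arm
def cam(n):
    c=imaging.camera_params(n); return c,np.array(c["camera_matrix"]),np.array(c["dist"]),np.array(c["origin"]),(R.from_rotvec(c["rotation"]).as_matrix() if np.size(c["rotation"])==3 else np.array(c["rotation"]))
def rays(n,px):
    c,K,D,o,M=cam(n); u=cv2.undistortPoints(np.array(px,float).reshape(-1,1,2),K,D).reshape(-1,2)
    return o,np.c_[u[:,0],-u[:,1],-np.ones(len(u))]@M.T
def depthpt(n,px,d):
    o,r=rays(n,px); return o+r*np.array(d)[:,None]
def onz(n,px,z):
    o,r=rays(n,px); return o+r*((z-o[2])/r[:,2])[:,None]
def proj(n,P):
    c,K,D,o,M=cam(n); q=(np.array(P,float).reshape(-1,3)-o)@M; q=q*[1,-1,-1]
    return cv2.projectPoints(q,np.zeros(3),np.zeros(3),K,D)[0].reshape(-1,2)
E
python3 - <<'E'
from h import *
z=np.load("top0.npz");p,d=z["p"],z["d"]
a=cv2.resize(p[140:235,290:405],None,fx=5,fy=5,interpolation=cv2.INTER_CUBIC)
b=cv2.resize(p[205:300,190:235+25],None,fx=3,fy=5,interpolation=cv2.INTER_CUBIC)
b=cv2.resize(p[205:300,200:260],None,fx=3.5,fy=5/1.0*1,interpolation=cv2.INTER_CUBIC)
cv2.imwrite("pics/crop0.png",np.hstack([a,b])[:,:,::-1])
# points cloud of the cover corners and dock etc
for px in [(310,215),(385,215),(308,158),(385,155),(329,188),(341,187),(384,184),(215,236),(225,236),(240,236),(240,226),(280,236),(244,247)]:
    print(px,depthpt("top",[px],[d[px[1],px[0]]]).round(4))
E
```

```text
(310, 215) [[0.5088 0.1036 0.0796]]
(385, 215) [[ 0.5106 -0.0983  0.0752]]
(308, 158) [[0.6571 0.1079 0.1187]]
(385, 155) [[ 0.6663 -0.094   0.1165]]
(329, 188) [[0.5793 0.0523 0.1084]]
(341, 187) [[0.5821 0.0207 0.1087]]
(384, 184) [[ 0.5919 -0.0932  0.0984]]
(215, 236) [[0.4507 0.3432 0.1369]]
(225, 236) [[0.4509 0.3183 0.1333]]
(240, 236) [[0.4494 0.3073 0.0187]]
(240, 226) [[0.478  0.3101 0.01  ]]
(280, 236) [[ 4.503e-01  1.954e-01 -2.000e-04]]
(244, 247) [[0.4182 0.2959 0.0149]]
```

View pics/crop0.png

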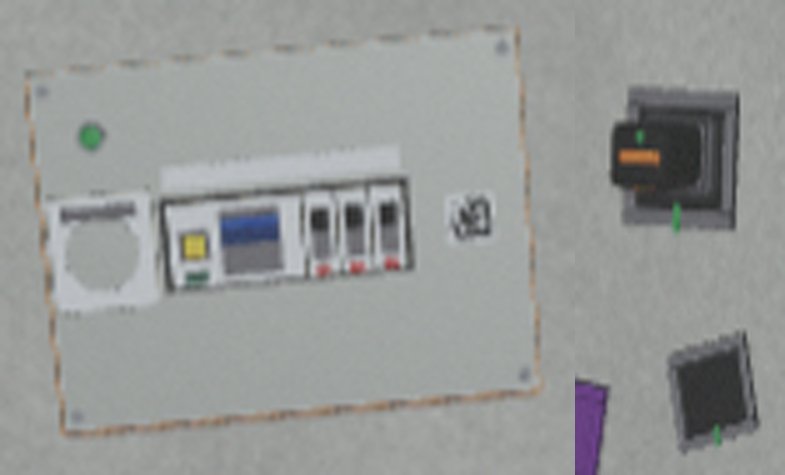

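Crop (5× from (290,140)): yellow button at about (195,247), blue lever up at about (251,228), toggles up at 320/353/388, tag at about (471,217). The reader's top leans outward by perspective at about (655,155), in the larger grey dock.

Run:
```python
from h import *
z=np.load("top0.npz");p,d=z["p"],z["d"]
F=lambda c:[290+c[0]/5-.4,140+c[1]/5-.4]
BL,BR=onz("top",[F((63,432)),F((540,392))],.070); TL,TR=onz("top",[F((26,72)),F((519,27))],.121)
print("corners",BL,BR,TL,TR,"w",np.linalg.norm(BL-BR),np.linalg.norm(TL-TR),"d",np.linalg.norm((TL-BL)[:2]),np.linalg.norm((TR-BR)[:2]))
for a,b in((BR,BL),(TR,TL)): print("yaw",np.arctan2(-(b-a)[0],(b-a)[1]))
cc=(BL+BR+TL+TR)/4; print("console c",cc)
hsv=cv2.cvtColor(p,cv2.COLOR_RGB2HSV)
def cen(m,box):
    x0,y0,x1,y1=box; s=np.zeros(m.shape,bool); s[y0:y1,x0:x1]=1; ys,xs=np.where(m&s); return [xs.mean(),ys.mean()],len(xs)
yel=cv2.inRange(hsv,(22,90,100),(38,255,255))>0
blu=cv2.inRange(hsv,(100,90,30),(125,255,255))>0
c,n=cen(yel,(315,175,345,205)); print("yel",c,n,onz("top",[c],.112), "d",d[int(c[1]+.5),int(c[0]+.5)],depthpt("top",[c],[d[int(c[1]+.5),int(c[0]+.5)]]))
c,n=cen(blu,(325,175,355,205)); print("blu",c,n,depthpt("top",[c],[d[int(c[1]+.5),int(c[0]+.5)]]))
# tag corners in crop
q=[F(t) for t in ((447,195),(492,192),(497,240),(450,243))]; t=onz("top",q,.098); print("tag",t,t.mean(0))
# dock / reader clouds
vv,uu=np.mgrid[215:260,200:260]; P=depthpt("top",np.c_[uu.ravel(),vv.ravel()],d[215:260,200:260].ravel())
top=P[(P[:,2]>.12)]; print("top reader",len(top),top.mean(0),top.min(0),top.max(0)); 
print(cv2.minAreaRect((top[:,:2]*1000).astype(np.float32)))
rim=P[(P[:,2]>.007)&(P[:,2]<.025)]; print("rim",cv2.minAreaRect((rim[:,:2]*1000).astype(np.float32)),len(rim))
G=lambda c:[200+(c[0]-575)/3.5-.36,205+c[1]/5-.4]
D=onz("top",[G((740,92)),G((735,230)),G((622,222)),G((630,88))],.014); print("dock corners",D, np.linalg.norm(D-np.roll(D,1,0),axis=1),D.mean(0))
```

```text
corners [0.47911036 0.12515819 0.07      ] [ 0.50298269 -0.13284757  0.07      ] [0.66717432 0.14262727 0.121     ] [ 0.69202415 -0.11540102  0.121     ] w 0.25910780891200796 0.2592221275836825 d 0.18887356520878926 0.18984482577722978
yaw 0.09226365292184183
yaw 0.09601051599769884
console c [0.58532288 0.00488422 0.0955    ]
yel [np.float64(328.42105263157896), np.float64(188.89473684210526)] 19 [[0.57654759 0.0536935  0.112     ]] d 1.0726203 [[0.57638582 0.05364852 0.11360638]]
blu [np.float64(339.4423076923077), np.float64(185.19230769230768)] 52 [[0.58582345 0.02484299 0.11810801]]
tag [[ 0.60629299 -0.08001693  0.098     ]
 [ 0.60803912 -0.10384788  0.098     ]
 [ 0.58244596 -0.10644352  0.098     ]
 [ 0.58068616 -0.08159961  0.098     ]] [ 0.59436606 -0.09297698  0.098     ]
top reader 250 [0.45251746 0.32431587 0.16688955] [0.43507897 0.02376774 0.1214303 ] [0.46891128 0.35918603 1.18080152]
((453.5179748535156, 191.340576171875), (33.590335845947266, 335.4589538574219), 0.6194891929626465)
rim ((453.0579833984375, 327.005615234375), (123.84234619140625, 110.34405517578125), 73.80420684814453) 391
dock corners [[0.48670249 0.28970278 0.014     ]
 [0.40799022 0.2919955  0.014     ]
 [0.41140244 0.38538058 0.014     ]
 [0.48813457 0.38094298 0.014     ]] [0.09125144 0.07874566 0.0934474  0.07686034] [0.44855743 0.33700546 0.014     ]
```

Request:
apply_moves([
  [0, 0.5, 0.85, 0, 0.22],
  [0, 0.5, 0.85, 0, 0.22],
  [0, 0.5, 0.85, 0, 0.22],
  [0, 0.5, 0.85, 0, 0.22],
  [0, 0.5, 0.85, 0, 0.22],
  [0, 0.5, 0.85, 0, 0.22],
  [0, 0.5, 0.85, 0, 0.22],
  [0, 0.5, 0.85, 0, 0.22],
  [0, 0.5, 0.85, 0, 0.22],
  [0, 0.5, 0.85, 0, 0.22],
  [0, 0.5, 0.85, 0, 0.22],
  [0, 0.5, 0.85, 0, 0.22],
], newtons=20)

```text
clock: 1.6
position: [0.5529, 0.0188, 0.2265]
ee_rot: [2.148, 2.292, -0.001]
force: [2.0, -0.8, -0.6]
width: 0.009
gripper_force: 0.0
```

Request:
apply_moves([
  [0, 0.12, 0.59, 0, 0.06],
  [0, 0, 0, -0.7, 0],
  [0, 0, 0, -0.7, 0],
  [0, 0, 0, 0, 0],
  [0, 0, 0, 0, 0],
])

```text
clock: 2.22
position: [0.5602, 0.0529, 0.144]
ee_rot: [2.117, 2.321, 0.002]
force: [0.4, 0.1, -0.3]
width: 0.008
gripper_force: 0.0
```

Run:
```python
from h import *
s=observe();print(s["position"],s["ee_rot"],s["force"],s["joints"])
for n in("top","side"):
    p,d=imaging.get_image(n); np.savez(f"{n}1.npz",p=p,d=d); cv2.imwrite(f"pics/{n}1.png",p[:,:,::-1])
t=proj("side",[[.5766,.0537,.11],[.449,.337,.1]]);print(t)
```

```text
[0.56015562 0.0529079  0.14399641] [2.11680948e+00 2.32062204e+00 1.53358774e-03] [ 0.44612685  0.05442562 -0.25806346] [ 0.19235485  0.47515231 -0.52746183  1.79596024  0.28776109  0.94622164
 -0.36489028]
[[333.99471266 199.48464533]
 [254.56419017 169.53927756]]
```

View pics/side1.png

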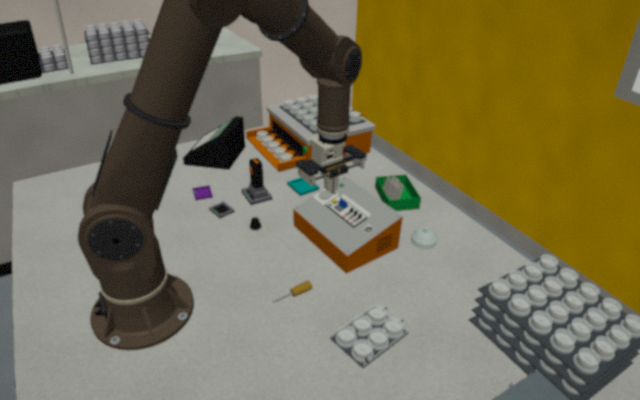

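Side view: the tool is over the breaker at about (333,185), with the button's projection just below it at (334,199). The reader stands in its dock at (257,180), trigger facing the robot.

Request:
apply_moves([
  [0, 0, 0.02, -0.3, 0],
  [0, 0, 0, -0.22, 0],
  [0, 0, 0, 0, 0],
  [0, 0, 0, 0, 0],
])

```text
clock: 2.82
position: [0.5595, 0.054, 0.1115]
ee_rot: [-2.117, -2.321, 0.0]
force: [-0.4, -0.9, 0.4]
width: 0.006
gripper_force: 0.0
```

Request:
apply_moves([
  [0, 0, 0, -0.04, 0],
  [0, 0, 0, -0.04, 0],
  [0, 0, 0, 0, 0],
])

```text
clock: 3.2
position: [0.5594, 0.0539, 0.1066]
ee_rot: [-2.117, -2.321, 0.0]
force: [-0.2, -0.5, 0.3]
width: 0.006
gripper_force: 0.0
```

Request:
apply_moves([
  [0, 0, 0, -0.03, 0],
  [0, 0, 0, 0, 0],
])

```text
clock: 3.45
position: [0.5595, 0.0539, 0.1049]
ee_rot: [2.117, 2.321, -0.0]
force: [-0.7, 0.5, -0.5]
width: -0.001
gripper_force: 0.0
```

Run:
```python
from h import *
s=observe();print(s["position"],s["force"],s["ft_torque"])
p,d=imaging.get_image("side"); c=cv2.resize(p[165:235,290:390],None,fx=7,fy=7,interpolation=cv2.INTER_CUBIC); cv2.imwrite("pics/press.png",c[:,:,::-1])
```

```text
[0.55945165 0.05385834 0.10486512] [-0.68062595  0.45905243 -0.54109114] [-0.02657312 -0.06626482 -0.00686481]
```

View pics/press.png

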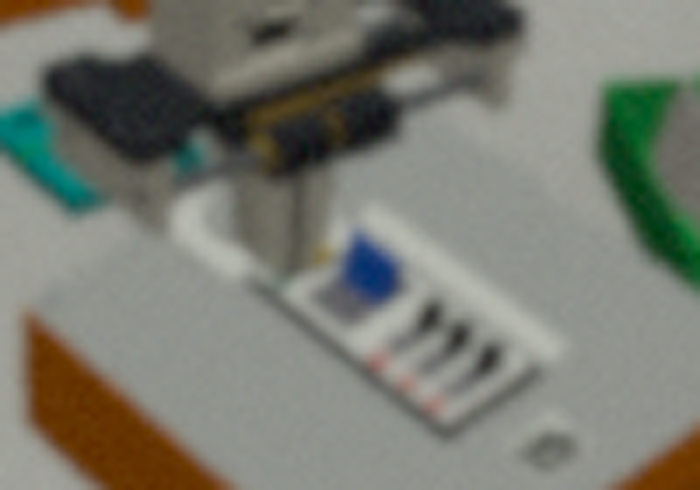

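The finger stands just downslope of the button: yellow is still visible at crop (322,250) and there is no contact force. The lever is still up. I'll raise, shift about 9 mm upslope and press again.

Request:
apply_moves([
  [0, 0, 0, 0.17, 0],
  [0, 0.15, 0.015, 0, 0],
  [0, 0, 0, 0, 0],
  [0, 0, 0, -0.07, 0],
  [0, 0, 0, -0.03, 0],
  [0, 0, 0, 0, 0],
])

```text
clock: 4.25
position: [0.5681, 0.0548, 0.1088]
ee_rot: [-2.117, -2.321, 0.001]
force: [-0.1, 0.5, 0.2]
width: 0.004
gripper_force: 0.0
```

Request:
apply_moves([
  [0, 0, 0, -0.03, 0],
  [0, 0, 0, -0.03, 0],
  [0, 0, 0, 0, 0],
])

```text
clock: 4.62
position: [0.5688, 0.0549, 0.1056]
ee_rot: [2.117, 2.321, 0.001]
force: [0.7, 0.0, 2.4]
width: 0.003
gripper_force: 0.8
```

Contact; 2.4 N. Continue.

Request:
apply_moves([
  [0, 0, 0, -0.03, 0],
  [0, 0, 0, -0.02, 0],
  [0, 0, 0, 0, 0],
])

```text
clock: 5.0
position: [0.5687, 0.0548, 0.1027]
ee_rot: [2.117, 2.321, 0.001]
force: [1.4, 0.4, 4.0]
width: 0.002
gripper_force: 1.8
```

Run:
```python
from h import *
s=observe();print(s["position"],s["force"],s["ft_torque"])
p,d=imaging.get_image("side"); c=cv2.resize(p[165:235,290:390],None,fx=7,fy=7,interpolation=cv2.INTER_CUBIC); cv2.imwrite("pics/press2.png",c[:,:,::-1])
```

```text
[0.5687456  0.05484786 0.10267895] [1.4086205  0.37167075 3.95696401] [-0.03614165 -0.35530057  0.02153074]
```

View pics/press2.png

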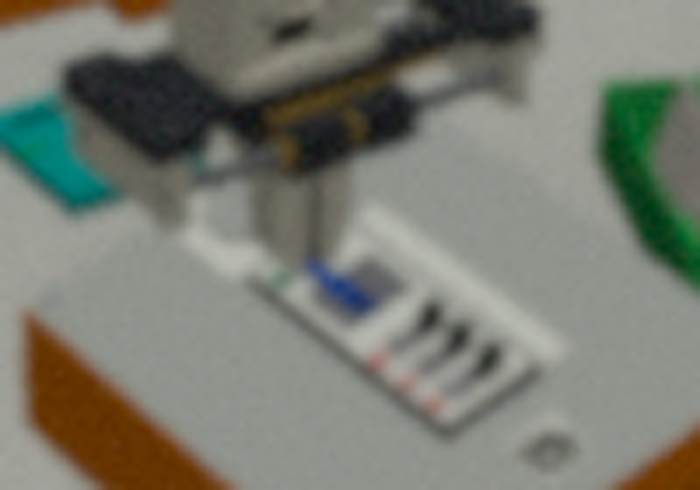

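The lever (blue) has dropped, now lying downslope at crop (340,285), with the button pressed under the finger. Next I release, go below the lever and lift it.

Request:
apply_moves([
  [0, 0, 0, 0.35, 0],
  [0, 0, 0, 0.35, 0],
  [0, -0.43, -0.57, 0, 0],
  [0, 0, 0, 0, 0],
  [0, 0, 0, -0.3, 0],
  [0, 0, 0, -0.3, 0],
  [0, 0, 0, 0, 0],
])

```text
clock: 5.92
position: [0.5413, 0.0211, 0.1061]
ee_rot: [-2.113, -2.32, 0.004]
force: [-0.4, -0.8, 0.0]
width: 0.002
gripper_force: 0.0
```

Request:
apply_moves([
  [0, 0.1, 0.01, 0, 0],
  [0, 0.1, 0.01, 0, 0],
  [0, 0.1, 0.01, 0, 0],
  [0, 0.05, 0, 0, 0],
  [0, 0, 0, 0, 0],
])

```text
clock: 6.55
position: [0.5548, 0.0221, 0.1089]
ee_rot: [-2.109, -2.316, 0.022]
force: [-39.3, -2.1, 38.8]
width: 0.002
gripper_force: 27.6
```

Request:
apply_moves([
  [0, -0.2, -0.02, 0, 0],
  [0, 0, 0, 0, 0],
])

```text
clock: 6.8
position: [0.552, 0.0212, 0.1091]
ee_rot: [2.116, 2.321, 0.001]
force: [0.7, -0.0, -0.2]
width: 0.002
gripper_force: 0.0
```

Run:
```python
from h import *
s=observe();print(s["position"],s["force"],s["ft_torque"])
p,d=imaging.get_image("side"); c=cv2.resize(p[170:230,300:380],None,fx=9,fy=9,interpolation=cv2.INTER_CUBIC); cv2.imwrite("pics/lift.png",c[:,:,::-1])
# finger geometry: cloud of points low on the tool
vv,uu=np.mgrid[165:235,290:390]; P=depthpt("side",np.c_[uu.ravel(),vv.ravel()],d[165:235,290:390].ravel())
a=.094;o=np.array([.583,.0243]);Q=np.c_[(P[:,:2]-o)@[np.cos(a),np.sin(a)],(P[:,:2]-o)@[-np.sin(a),np.cos(a)],P[:,2]]*1000
for z0 in range(100,160,5):
    q=Q[(abs(Q[:,1])<16)&(Q[:,2]>z0)&(Q[:,2]<z0+5)&(Q[:,0]<40)&(Q[:,0]>-90)]
    if len(q): print(z0,len(q),np.percentile(q[:,0],[0,10,50,90,100]).round(),np.percentile(q[:,1],[0,50,100]).round())
```

```text
[0.55204053 0.0212366  0.10911708] [ 0.65607372 -0.0022219  -0.1854543 ] [-0.02486294 -0.16879491 -0.03016386]
100 50 [-11.   2.  27.  35.  39.] [-16.  -3.  16.]
105 46 [-34.  -5.  15.  38.  39.] [-16.  -3.  14.]
110 12 [-33. -31. -21. -13. -13.] [-16. -12.  -9.]
115 11 [-42. -40. -27. -17. -14.] [-15. -13. -10.]
120 23 [-48. -48. -38. -20. -14.] [-16. -12.   5.]
125 14 [-48. -47. -38. -26. -20.] [-16. -12.   9.]
130 20 [-49. -48. -39. -16. -13.] [-15. -13.   5.]
135 21 [-50. -47. -36. -16. -12.] [-16. -12.   5.]
140 19 [-50. -48. -41. -23. -14.] [-15. -12.   2.]
145 20 [-49. -48. -33. -16. -11.] [-15. -12.   4.]
150 20 [-50. -50. -40. -19. -15.] [-16. -13.   3.]
155 14 [-51. -50. -40. -16. -10.] [-16. -13.  -1.]
```

View pics/lift.png

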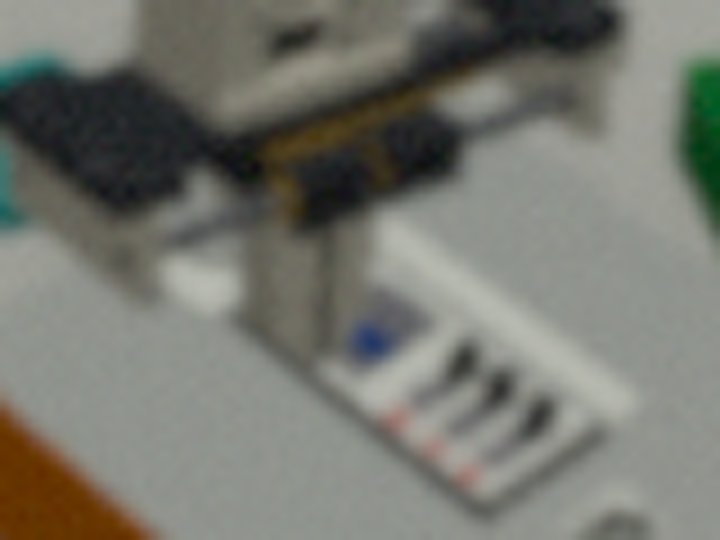

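The lever is down, at (370,335) in this crop. The finger tips are chamfered, so they jammed on the lever tip. I'll back off, go lower so the straight finger flank meets the tip, and push again.

Request:
apply_moves([
  [0, -0.25, -0.01, 0, 0],
  [0, 0, 0.02, -0.13, 0],
  [0, 0, 0, 0, 0],
  [0, 0.1, 0.01, 0, 0],
  [0, 0.08, 0.01, 0, 0],
  [0, 0, 0, 0, 0],
])

```text
clock: 7.6
position: [0.5464, 0.0228, 0.1006]
ee_rot: [-2.116, -2.32, 0.004]
force: [-7.7, -0.7, 7.2]
width: 0.004
gripper_force: 4.0
```

Both jams lie on one 45° line, so the finger tips have a long chamfer (about 16 mm, nearly pointed). The flank has to meet the lever tip, so I'll go lower still, starting further downslope.

Request:
apply_moves([
  [0, -0.22, -0.01, 0, 0],
  [0, 0, 0.02, -0.12, 0],
  [0, 0, 0, 0, 0],
  [0, 0.1, 0.01, 0, 0],
  [0, 0.06, 0.01, 0.02, 0],
  [0, 0, 0, 0, 0],
])

```text
clock: 8.35
position: [0.5446, 0.025, 0.0949]
ee_rot: [2.117, 2.321, 0.001]
force: [0.6, 0.1, -0.9]
width: 0.007
gripper_force: 0.0
```

Request:
apply_moves([
  [0, 0.08, 0.005, 0.03, 0],
  [0, 0.07, 0.005, 0.03, 0],
  [0, 0, 0, 0, 0],
])

```text
clock: 8.72
position: [0.5534, 0.0255, 0.0986]
ee_rot: [2.117, 2.321, 0.001]
force: [-0.6, 0.2, 0.4]
width: 0.003
gripper_force: 0.1
```

Request:
apply_moves([
  [0, 0.08, 0.005, 0.03, 0],
  [0, 0, 0, 0, 0],
])

```text
clock: 8.98
position: [0.5584, 0.0257, 0.1003]
ee_rot: [2.117, 2.32, 0.001]
force: [-0.2, -0.1, 0.5]
width: 0.005
gripper_force: 0.0
```

Request:
apply_moves([
  [0, 0.06, 0.005, 0.03, 0],
  [0, 0, 0, 0, 0],
])

```text
clock: 9.22
position: [0.5617, 0.0261, 0.1021]
ee_rot: [2.117, 2.321, 0.001]
force: [-0.2, 0.2, 1.3]
width: 0.004
gripper_force: 0.0
```

Request:
apply_moves([
  [0, -0.3, -0.03, 0.1, 0],
  [0, -0.2, 0, 0.5, 0],
  [0, 0, 0, 1, 0],
  [0, -0.5, 0, 1, 0],
  [0, -0.5, 0.5, 0, 0.3],
  [0, 0, 0.8, 0, 0.3],
  [0, 0, 0, 0, 0],
])

```text
clock: 10.1
position: [0.4727, 0.1059, 0.2545]
ee_rot: [1.737, 2.618, 0.003]
force: [0.3, -0.4, 0.8]
width: -0.0
gripper_force: 0.0
```

Run:
```python
from h import *
s=observe();print(s["position"],s["ee_rot"],s["joints"])
for n in("top","side"):
    p,d=imaging.get_image(n); np.savez(f"{n}2.npz",p=p,d=d)
    if n=="side": c1=cv2.resize(p[170:240,320:400],None,fx=5,fy=5,interpolation=cv2.INTER_CUBIC); c2=cv2.resize(p[140:210,225:305],None,fx=5,fy=5,interpolation=cv2.INTER_CUBIC)
cv2.imwrite("pics/after.png",np.hstack([c1,c2])[:,:,::-1])
```

```text
[0.47268072 0.10588843 0.25453331] [1.73697186 2.61750471 0.00323775] [ 0.24012318  0.25631291 -0.6910714   1.82225108  0.17907942  1.12450207
 -0.11331461]
```

View pics/after.png

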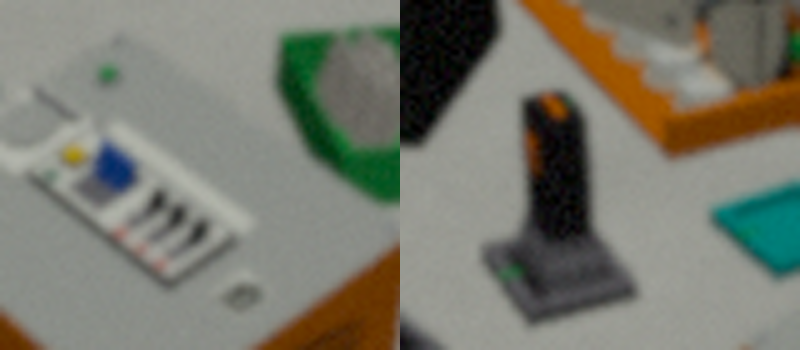

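The lever is fully up again at crop (115,165), the button is free and yellow, and the toggles are unchanged. The reader stands with its trigger facing the robot (-x), so I'll grip its y sides.

Run:
```python
from h import *
for n,f,(x0,y0,x1,y1) in (("top","top0",(200,215,250,260)),("side","side2",(235,150,285,200))):
    z=np.load(f+".npz");d=z["d"]
    vv,uu=np.mgrid[y0:y1,x0:x1]; dd=d[y0:y1,x0:x1].ravel(); P=depthpt(n,np.c_[uu.ravel(),vv.ravel()],dd)[dd>.1]
    P=P[(abs(P[:,0]-.449)<.06)&(abs(P[:,1]-.337)<.07)]
    for lo,hi in((.128,.145),(.05,.125),(.02,.036)):
        q=P[(P[:,2]>lo)&(P[:,2]<hi)]
        if len(q)>5: print(n,lo,len(q),"z",np.percentile(q[:,2],[5,50,95]).round(4),"x",np.percentile(q[:,0],[2,50,98]).round(4),"y",np.percentile(q[:,1],[2,50,98]).round(4),cv2.minAreaRect((q[:,:2]*1000).astype(np.float32)))
# pads / top face outline from top0 by darkness
p=np.load("top0.npz")["p"]
G=lambda c:[200+(c[0]-575)/3.5-.36,205+c[1]/5-.4]
t=onz("top",[G((612,122)),G((612,190)),G((699,190)),G((699,122))],.134);print(t)
```

```text
top 0.128 227 z [0.1303 0.1341 0.1374] x [0.4354 0.4531 0.4687] y [0.314  0.3358 0.3576] ((451.9956970214844, 336.2280578613281), (33.489192962646484, 45.71476364135742), 0.5035426020622253)
top 0.05 96 z [0.0538 0.0886 0.1215] x [0.436  0.453  0.4689] y [0.3127 0.3139 0.3335] ((455.299072265625, 318.9926452636719), (37.42548751831055, 18.360624313354492), 23.1098575592041)
top 0.02 70 z [0.0208 0.0303 0.035 ] x [0.4225 0.4524 0.48  ] y [0.3074 0.3126 0.357 ] ((450.27276611328125, 331.3251037597656), (69.52669525146484, 53.16216278076172), 9.32110595703125)
side 0.128 73 z [0.1289 0.1316 0.1341] x [0.4357 0.4507 0.4664] y [0.3125 0.3311 0.3551] ((451.072998046875, 333.3409118652344), (46.05064392089844, 32.71338653564453), 87.16444396972656)
side 0.05 272 z [0.0553 0.0877 0.1212] x [0.4341 0.4443 0.4672] y [0.3078 0.315  0.3515] ((442.1017761230469, 324.8013000488281), (31.82381820678711, 51.96064376831055), 38.90238571166992)
side 0.02 89 z [0.0218 0.0287 0.0346] x [0.4293 0.4398 0.4713] y [0.3016 0.311  0.3558] ((441.1008605957031, 324.5145568847656), (38.81854248046875, 69.06108093261719), 37.18403244018555)
[[0.46851339 0.3571319  0.134     ]
 [0.43360092 0.3561037  0.134     ]
 [0.43434714 0.29150401 0.134     ]
 [0.46917175 0.29237994 0.134     ]]
```

Request:
apply_moves([
  [100, -0.05, 0.55, 0, 0.33],
  [100, -0.05, 0.55, 0, 0.33],
  [100, -0.05, 0.55, 0, 0.33],
  [100, -0.05, 0.55, 0, 0.33],
  [100, -0.05, 0.55, 0, 0.33],
  [100, -0.05, 0.55, 0, 0.33],
  [100, -0.05, 0.55, 0, 0.33],
  [100, 0, 0, 0, 0],
  [100, 0, 0, 0, 0],
])

```text
clock: 11.32
position: [0.4531, 0.3316, 0.2532]
ee_rot: [-0.044, -3.141, 0.002]
force: [-0.5, -0.0, -1.1]
width: 0.936
gripper_force: 0.0
```

Request:
apply_moves([
  [100, -0.02, 0.07, -0.6, 0],
  [100, 0, 0, -0.6, 0],
  [100, 0, 0, -0.5, 0],
  [100, 0, 0, -0.4, 0],
  [100, 0, 0, -0.4, 0],
  [100, 0, 0, -0.2, 0],
  [100, 0, 0, 0, 0],
])

```text
clock: 12.2
position: [0.4515, 0.3361, 0.0914]
ee_rot: [-0.041, -3.141, 0.002]
force: [0.2, 0.3, -0.4]
width: 1.0
gripper_force: 0.0
```

Request:
apply_moves([
  [0, 0, 0, -0.04, 0],
  [0, 0, 0, 0, 0],
  [0, 0, 0, 0, 0],
  [0, 0, 0, 0, 0],
  [0, 0, 0, 0, 0],
  [0, 0, 0, 0, 0],
  [0, 0, 0, 0, 0],
], newtons=25)

```text
clock: 13.08
position: [0.4512, 0.3375, 0.0895]
ee_rot: [0.037, 3.141, 0.0]
force: [-0.2, -0.3, 0.4]
width: 0.498
gripper_force: 24.9
```

Width 46 mm matches the body. Lift.

Request:
apply_moves([
  [0, 0, 0, 0.2, 0],
  [0, 0, 0, 0.4, 0],
  [0, 0, 0, 0.5, 0],
  [0, 0, 0, 0.6, 0],
  [0, 0, 0, 0.6, 0],
  [0, 0, 0, 0.5, 0],
  [0, 0, 0, 0.1, 0],
  [0, 0, 0, 0, 0],
])

```text
clock: 14.08
position: [0.451, 0.3371, 0.2632]
ee_rot: [0.038, 3.141, -0.001]
force: [-0.1, 0.8, -1.7]
width: 0.504
gripper_force: 24.9
```

Request:
apply_moves([
  [0, 0.1, -0.3, 0, 0],
  [0, 0.2, -0.6, 0, 0],
  [0, 0.2, -0.6, 0, 0],
  [0, 0.2, -0.6, 0, 0],
  [0, 0.2, -0.6, 0, 0],
  [0, 0.2, -0.6, 0, 0],
  [0, 0.2, -0.6, 0, 0],
  [0, 0.2, -0.6, 0, 0],
  [0, 0.2, -0.6, 0, 0],
  [0, 0.2, -0.6, 0, 0],
  [0, 0.2, -0.6, 0, 0],
  [0, 0.2, -0.6, 0, 0],
])

```text
clock: 15.58
position: [0.5886, -0.078, 0.2617]
ee_rot: [-0.037, -3.139, -0.0]
force: [-0.6, 0.8, -1.1]
width: 0.5
gripper_force: 24.9
```

Run:
```python
from h import *
s=observe();print(s["position"],s["ee_rot"],s["joints"],s["width"],s["force"])
```

```text
[ 0.58863178 -0.0780292   0.26166357] [-3.72586511e-02 -3.13875260e+00 -2.63144315e-04] [ 0.63692401  0.50879475 -0.89950468  1.5470211   0.4078315   1.28719291
  1.22990806] 0.4998089982380821 [-0.58779838  0.83949054 -1.11651412]
```

Request:
apply_moves([
  [0, 0.1, -0.24, 0, 0],
  [0, 0, 0, 0, 0],
  [0, 0, 0, 0, 0],
  [0, 0, 0, 0, 0],
  [0, 0, 0, 0, 0],
  [0, 0, 0, 0, 0],
  [0, 0, 0, 0, 0],
  [0, 0, 0, 0, 0],
  [0, 0, 0, 0, 0],
  [0, 0, 0, 0, 0],
  [0, 0, 0, 0, 0],
])

```text
clock: 16.95
position: [0.5951, -0.091, 0.2634]
ee_rot: [-0.038, -3.141, -0.0]
force: [0.0, -0.1, -1.7]
width: 0.498
gripper_force: 24.9
```

Run:
```python
from h import *
s=observe();print(s["position"],s["ee_rot"],s["width"])
p,d=imaging.get_image("side"); c=cv2.resize(p[130:250,310:430],None,fx=5,fy=5,interpolation=cv2.INTER_CUBIC); cv2.imwrite("pics/read.png",c[:,:,::-1])
print(proj("side",[[.5944,-.093,.0955],[.5944,-.093,.176],[.5944,-.093,.306]]))
```

```text
[ 0.59512887 -0.09102721  0.26342952] [-3.75666029e-02 -3.14133149e+00 -6.21724551e-05] 0.4976494957800666
[[367.6144307  228.82890773]
 [370.0040905  204.08674676]
 [374.20298806 159.92390809]]
```

View pics/read.png

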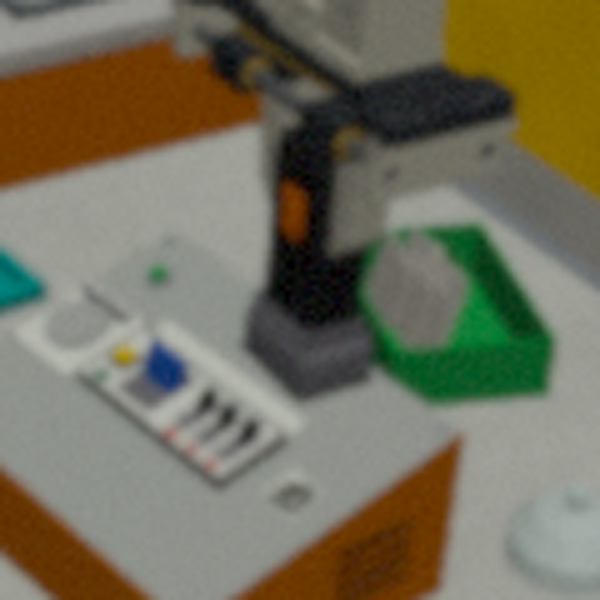

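The reader hangs level over the tag: the tag at crop (292,492) matches its projection (288,494). Held over 1 s; now back to the dock.

Request:
apply_moves([
  [0, -0.1, 0.3, 0, 0],
  [0, -0.2, 0.6, 0, 0],
  [0, -0.2, 0.6, 0, 0],
  [0, -0.2, 0.6, 0, 0],
  [0, -0.2, 0.6, 0, 0],
  [0, -0.2, 0.6, 0, 0],
  [0, -0.2, 0.6, 0, 0],
  [0, -0.2, 0.6, 0, 0],
  [0, -0.2, 0.6, 0, 0],
  [0, -0.2, 0.6, 0, 0],
  [0, -0.2, 0.6, 0, 0],
  [0, -0.2, 0.6, 0, 0],
])

```text
clock: 18.5
position: [0.4553, 0.325, 0.2636]
ee_rot: [0.036, 3.141, 0.0]
force: [0.8, 0.5, -1.5]
width: 0.499
gripper_force: 24.9
```

Request:
apply_moves([
  [0, -0.1, 0.24, 0, 0],
  [0, 0, 0, 0, 0],
  [0, 0, 0, 0, 0],
])

```text
clock: 18.88
position: [0.4517, 0.3361, 0.2633]
ee_rot: [0.04, 3.141, -0.002]
force: [0.1, -0.1, -1.3]
width: 0.502
gripper_force: 24.9
```

Request:
apply_moves([
  [0, -0.02, 0.02, -0.5, 0],
  [0, 0, 0, -0.6, 0],
  [0, 0, 0, -0.6, 0],
  [0, 0, 0, -0.5, 0],
  [0, 0, 0, -0.3, 0],
  [0, 0, 0, -0.15, 0],
  [0, 0, 0, 0, 0],
  [0, 0, 0, 0, 0],
])

```text
clock: 19.88
position: [0.4504, 0.3391, 0.1054]
ee_rot: [0.038, 3.14, 0.002]
force: [0.3, 0.3, -0.6]
width: 0.5
gripper_force: 24.9
```

Request:
apply_moves([
  [0, 0, -0.03, 0, 0],
  [0, 0, 0, -0.1, 0],
  [0, 0, 0, -0.1, 0],
  [0, 0, 0, -0.04, 0],
  [0, 0, 0, 0, 0],
  [0, 0, 0, 0, 0],
])

```text
clock: 20.62
position: [0.4499, 0.3369, 0.09]
ee_rot: [-0.037, -3.141, -0.0]
force: [0.5, 0.5, -2.3]
width: 0.503
gripper_force: 24.9
```

Request:
apply_moves([
  [0, 0, 0, -0.01, 0],
  [60, 0, 0, 0, 0],
  [80, 0, 0, 0, 0],
  [100, 0, 0, 0, 0],
  [100, 0, 0, 0, 0],
  [100, 0, 0, 0, 0],
  [100, 0, 0, 0, 0],
  [100, 0, 0, 0, 0],
])

```text
clock: 21.62
position: [0.45, 0.3368, 0.0894]
ee_rot: [0.038, 3.141, 0.0]
force: [0.8, -0.3, -0.1]
width: 1.001
gripper_force: 0.0
```

Request:
apply_moves([
  [100, 0, 0, 0.2, 0],
  [100, 0, 0, 0.5, 0],
  [100, 0, 0, 0.8, 0],
  [100, 0, 0, 0.9, 0],
  [100, 0, 0, 0.6, 0],
  [100, -0.5, -0.6, 0, 0],
  [100, -0.5, -0.8, 0, 0],
  [100, 0, -0.8, 0, 0],
  [100, 0, -0.8, 0, 0],
  [100, 0, 0, 0, 0],
  [100, 0, 0, 0, 0],
])

```text
clock: 23.0
position: [0.39, 0.1574, 0.2701]
ee_rot: [0.038, 3.14, 0.0]
force: [-0.5, 0.6, -0.6]
width: 1.006
gripper_force: 0.0
```

Run:
```python
from h import *
s=observe();print(s["position"],s["clock"])
c=[]
for n,(x0,y0,x1,y1) in (("top",(200,215,250,260)),("side",(235,150,285,200))):
    p,d=imaging.get_image(n)
    vv,uu=np.mgrid[y0:y1,x0:x1]; dd=d[y0:y1,x0:x1].ravel(); P=depthpt(n,np.c_[uu.ravel(),vv.ravel()],dd)[dd>.1]
    P=P[(abs(P[:,0]-.449)<.06)&(abs(P[:,1]-.337)<.07)]
    q=P[(P[:,2]>.126)&(P[:,2]<.15)]; print(n,len(q),"z",np.median(q[:,2]),"xy",[np.percentile(q[:,i],[2,98]).round(4) for i in(0,1)])
    if n=="side": c=[cv2.resize(p[165:235,310:390],None,fx=5,fy=5,interpolation=cv2.INTER_CUBIC),cv2.resize(p[140:210,225:305],None,fx=5,fy=5,interpolation=cv2.INTER_CUBIC)]
cv2.imwrite("pics/end.png",np.hstack(c)[:,:,::-1])
```

```text
[0.39000902 0.1573552  0.27011316] 23.0
top 224 z 0.13376114840613695 xy [array([0.4353, 0.4662]), array([0.3134, 0.3559])]
side 85 z 0.13173665281207014 xy [array([0.4342, 0.4657]), array([0.3107, 0.3525])]
```

View pics/end.png

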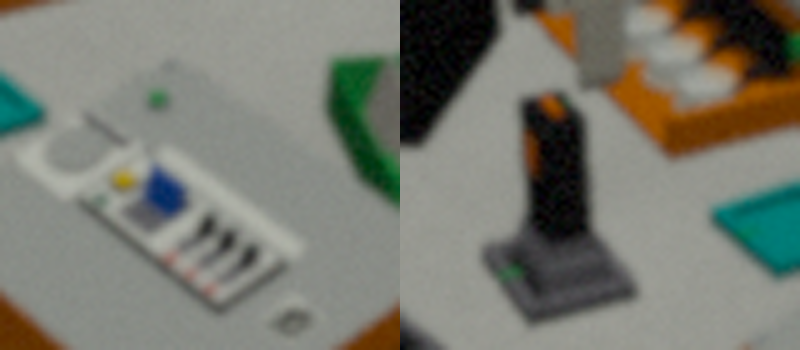

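The reader stands upright in its dock with its top at 0.134 m, the lever is up, the toggles are on and the arm is clear. Handing in.

```bash
python3 -c "
from cell import arm
print(arm.sign_off())"
```

```text
the job is handed in; nothing more can be done
None
```

I tripped the breaker with its test button, lifted the lever back up, held the reader over the tag for about 1.2 s, stood it back in its dock and handed the job in at about 23 s; while lifting the lever I twice jammed the fingers on its tip (first about 39 N each in x and z, about 55 N in all), and no verdict came back.

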